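Lower bearings into the demagnetiser and start it

TASK

The bearings in the row at the front of the bench have to be demagnetised. First wake the machine with the square key on the keypad, then lay every bearing of that row flat on the raised sloping deck, crack the release valve open just a fraction of a turn so that the deck sinks slowly all the way down with the bearings on it, turn the valve fully closed again, and start the cycle with the round key. Press each of these keys only until you feel its click, never on to the bottom, and leave the oblong key and everything else on the bench alone.

Things in the scene. Friction and masses are not known exactly. Their poses are not given: they have to be found in the camera images.
- demag: the demagnetiser, fixed to the bench: a grey open-topped rectangular coil frame 200 mm (x) by 262 mm (y), walls 16 mm thick and 70 mm high, the sloping deck above or in it. Origin on the bench under its centre, x away from the robot, y to the left; it stands turned a little. On its left side is an aluminium valve block 60 x 56 mm, 52 mm high.
- deck_mid (a point): the sloping aluminium deck on the lift's ram, 156 mm (x) by 216 mm (y), with lips 6 mm high along the front and both sides. Origin at the middle of its upper face; x runs up the slope (15 degrees, rising away from the robot), y to the left, z square to the deck. It takes four bearings in two rows of two. Raised, its origin is 132 mm above the bench; when the valve is opened it sinks 60 mm straight down. The closed valve holds it against about 15 N of pushing.
- lift_deck (a joint): how far the deck has sunk, m: 0 to about 0.008 at the start, 0.06 all the way down. Nothing raises it again.
- valve_grip (a point): middle of the release valve's handle: a black upright bar 60 mm long, 14 mm thick and 30 mm high, on a vertical axis above the valve block; this point lies on the axis, half-way up the bar and 93 mm above the bench. Its x axis is along the bar, which points along the machine's x when closed.
- release_valve (a joint): opening of the release valve, rad, counter-clockwise seen from above: 0 is fully closed, 1.5 the end stop. It stays where it is left and takes about 0.2 to 0.4 N m to turn. The deck begins to sink somewhere between 0.45 and 0.75 (the sooner, the more it carries) and goes faster the farther it is opened, by about 6 mm/s for each 0.1 rad; above about 1.05 it may go faster than the 35 mm/s that is safe. Closing it stops the deck.
- keypad: the keypad, fixed to the bench: a grey case 96 mm (x) by 164 mm (y), 34 mm high, with three white keys in a row along its y axis. Origin on the bench under its centre.
- key_square_top (a point): middle of the top of the square key (30 x 30 mm), the leftmost (y = +50 mm) of the keypad, 47 mm above the bench when not pressed. It moves with the key.
- key_square (a joint): travel of the square key, m, downward: 0 at rest, 0.0075 at the bottom. A tactile dome: the force rises from 1.5 N to a peak of about 6 N at 2 mm, falls to about 2.5 N at 5 mm (the click), then climbs again, passing 5.5 N at 6.5 mm, to the stop. It counts as clicked beyond 3.2 mm and as over-pressed beyond 6.8 mm. It springs back when let go.
- key_round_top (a point): middle of the top of the round key (33 mm across), the middle one (y = +4 mm) of the keypad, 47 mm above the bench when not pressed. It moves with the key.
- key_round (a joint): travel of the round key, m; the same dome as the square key.
- key_oblong_top (a point): middle of the top of the oblong key (58 mm along x, 18 mm along y), the rightmost (y = -46 mm) of the keypad; not to be pressed.
- key_oblong (a joint): travel of the oblong key, m; the same dome. Leave it alone.
- ring_case: an open wooden instrument case fixed on the bench to the right of the row of bearings: 156 mm (x) by 242 mm (y), 42 mm high, its lid standing open along the far side to 193 mm high. Origin on the bench under its centre. Leave it alone.
- tape: a roll of tape, 78 mm across and 19 mm high, bystander.
- tin: a grease tin, 63 mm across and 43 mm high, bystander.
- mike: a micrometer, 135 mm long, bystander.
- pen: a marker pen, 125 mm long and 20 mm high, lying to the right of the machine, bystander.
- ring: a plain steel setting ring, 66 mm across and 20 mm high, bystander behind the machine.
- brg_a_mid (a point): a steel ball bearing, 62 mm outside, 35 mm bore, 14 mm high, 0.16 kg, lying flat at the front of the bench, two to four of them in all (None if absent); this point is its centre, half-way up, 7 mm above what it lies on, z along its axis.
- brg_b_mid (a point): a steel ball bearing, 62 mm outside, 35 mm bore, 14 mm high, 0.16 kg, lying flat at the front of the bench, two to four of them in all (None if absent); this point is its centre, half-way up, 7 mm above what it lies on, z along its axis.
- brg_c_mid (a point): a steel ball bearing, 62 mm outside, 35 mm bore, 14 mm high, 0.16 kg, lying flat at the front of the bench, two to four of them in all (None if absent); this point is its centre, half-way up, 7 mm above what it lies on, z along its axis.
- brg_d_mid (a point): a steel ball bearing, 62 mm outside, 35 mm bore, 14 mm high, 0.16 kg, lying flat at the front of the bench, two to four of them in all (None if absent); this point is its centre, half-way up, 7 mm above what it lies on, z along its axis.
Not all that is in view belongs to the job. Leave any red look-alike of the part that bears brg_a_mid alone.

How it is judged:
By the outcome, as a careful person would: the job done as asked, in the order asked, and still so for the second after the job is handed in, with the robot touching nothing.
Of brg_a, brg_b, brg_c, brg_d only 2 to 4 are there at a start; the rules pass over those that are not, and their reading is None.
At some moment in a run one of brg_a, brg_b, brg_c, brg_d may be knocked a few centimetres aside while the robot is not near it.
Once in a run the grip may slacken for a moment while it holds something.
It also fails if it takes over 210 s, if anything falls off the work surface, if the arm or the gripper's body presses on something with over 40 N, if the wrist force passes 120 N, or if a joint passes its speed limit or range.

ROBOT

A 7-joint arm with a two-finger parallel gripper is mounted at the origin on a cart in front of the work surface, level with it; the furniture and walls round the work are solid. World frame = base frame: x ahead of the robot, y to its left, z up, the work surface at z = 0. Lengths are in m, angles in rad, forces in N, time in s.
With the tool pointing down it reaches from about 0.425 to 0.925 m from the base axis. Payload 6.8 kg.
Tool frame: the origin (TCP) lies midway between the tips of the shut fingers; the grasp point (between the pads) lies 19 mm behind it (grasp_offset is the distance from the TCP to the grasp point, in m); z points along the fingers, y is the line along which they close (so a half turn about z gives the same grasp; the last joint's range is limited). The gripper opens to 85 mm and grips with 20 to 120 N. Pads are 22 mm wide; open, the fingers measure 114 mm over their backs; the gripper's body (76 mm by 85 mm) begins 54 mm behind the grasp point. The pads swing forward as they close: fully open they stand 13 mm farther back than shut.
Start: joints at [-0.108, 0.477, 0.022, 1.555, -0.011, 1.109, -0.083], TCP at [0.675, 0, 0.231] pointing down, gripper open.
Joint ranges: [-2.96, 2.96], [-0.34, 2.1], [-1.41, 1.46], [0.24, 2.44], [-1.37, 4.51], [0.17, 1.92], [-2.96, 2.96]. Speed limits (rad/s): [2.39, 2.39, 3.14, 3.14, 3.14, 3.14, 3.14].

INTERFACE

Orientations are given as a unit quaternion [w, x, y, z].
In Python, from plant import * gives the robot as it stands.
- The arm moves only by the tool drive_tool, never from a script. Its argument "series" is a list of rows, each a list of 6 numbers: the shift along the world's x, y, z in cm, then the turn, a rotation vector about the world's x, y, z in rad. In form: [[dx, dy, dz, wx, wy, wz], ...]. A call has 1 to 12 rows; each row is the pose to reach, as a shift and turn from the pose commanded when the call began; what a row does not reach only later rows make up. A row lasts 1/12 s, in which the tool goes at most 41.7 mm and 7.16 degrees, less where a joint would pass 70% of its speed; a pose out of reach is approached as far as the arm can. A call with a gripper value outside its range is refused whole. "fingers" is the finger opening in cm, from 0 to 8.54, set as the call begins (left out, the last holds). The fingers move at their own pace and stop on an object; "grip_force" is the grip in N (left out, the last holds). Time passes only in rows, so rows that repeat a pose let the fingers close. It gives the time, the measured TCP pose, the force, the opening and the grip force at its end, in the units of the state.
- sense(): the state, without advancing time (a new reading comes with each control period).
- capture(name): name is "scene" or "side" or "wrist"; returns a dict with "color" (480x640x3 uint8, blue, green, red), "range_z" (480x640 float32, m along the optical axis (not along the pixel's ray), 0 where there is no reading), "fx", "fy", "cx", "cy" (pixels), "position" and "attitude" of the camera in the world; the wrist camera has in their place "hand_eye" (4x4, takes a point from camera to tool coordinates, whose origin is the TCP and whose axes are the flange's). Camera axes: x right, y down, z forward; pixel columns grow to the right and rows downward; lengths in m; the calibration is good to about 2 mm. A picture is of the moment at which its call begins: read the wrist's pose just before it.
- finish_job(): hands the job in; it is judged then, once.
The state is a dict: "t": time; "joint_pos": joint angles; "dq": joint speeds; "tau": joint torques, N m; "eef_pos": TCP position; "tcp_rot": TCP orientation; "contact_force": force on the tool from outside, world axes, zero at the start; "torque": the same for the moment, N m; "gripper_width": finger opening in m; "grasp_force": force on a finger pad.
Only numpy, scipy, OpenCV 4.12 (cv2) and the standard library are available. Lean on these libraries where they do the work, as an engineer would, in place of code of your own. Each camera call takes 0.05 s, during which the arm holds its last target. There are 200 camera calls.

## Working session

There is one attempt and no reset: what is moved stays moved. The work goes in short steps, Python scripts to look and compute and a tool call to move; the robot and the scene stay as the last step left them, time stands still between calls to the robot, and variables do not carry over. Pictures are saved under pics/ and viewed, at most 14 in all, crops included, and the job is handed in when it is done.

Besides the shell and the picture viewer there is one more tool, called by a JSON object that holds its "method" and its "body". drive_tool: Moves the arm, as the interface text tells. Its arguments: {"type":"object","properties":{"series":{"type":"array","items":{"type":"array","items":{"type":"number"}}},"fingers":{"type":"number"},"grip_force":{"type":"number"}},"required":["series"]}

```bash
ls; mkdir -p pics
cat > h.py <<'E'
from plant import *
import numpy as np, cv2
from scipy.spatial.transform import Rotation as R
def rot(q): return R.from_quat([q[1],q[2],q[3],q[0]]).as_matrix()
def cam(name):
    s=sense(); c=capture(name)
    if name=='wrist':
        T=np.eye(4); T[:3,:3]=rot(s['tcp_rot']); T[:3,3]=s['eef_pos']; T=T@np.array(c['hand_eye'])
    else:
        T=np.eye(4)
        a=np.array(c['attitude']); T[:3,:3]=a if a.shape==(3,3) else rot(a); T[:3,3]=c['position']
    c['T']=T; return c
def cloud(c):
    v,u=np.mgrid[0:480,0:640]; z=c['range_z']
    p=np.stack([(u-c['cx'])/c['fx']*z,(v-c['cy'])/c['fy']*z,z],-1)
    P=p@c['T'][:3,:3].T+c['T'][:3,3]; P[z==0]=np.nan; return P
def ray(c,u,v,h):
    d=c['T'][:3,:3]@np.array([(u-c['cx'])/c['fx'],(v-c['cy'])/c['fy'],1]); o=c['T'][:3,3]
    return o+d*(h-o[2])/d[2]
E
python3 - <<'E'
from h import *
import pickle
print(sense())
for n in ['scene','side','wrist']:
    c=cam(n); cv2.imwrite(f'pics/{n}0.png',c['color']); pickle.dump(c,open(n+'0.pkl','wb')); print(n,c['T'].round(3).tolist(),c['fx'])
E
```

```text
pics
{'t': 0.0, 'joint_pos': array([-0.10807411,  0.47780401,  0.02232411,  1.55645752, -0.01149496,
        1.1093002 , -0.08309925]), 'dq': array([-0.00176402, -0.00075933,  0.00045652,  0.00069135, -0.00034693,
       -0.00073384, -0.00015145]), 'tau': array([-5.45967814e-04, -5.96443820e+01,  1.60769675e+00, -2.81194621e+01,
        1.24063640e-02,  9.39900521e-03,  2.20753498e-05]), 'eef_pos': array([ 6.74403178e-01, -2.45706147e-05,  2.30320233e-01]), 'tcp_rot': array([-6.01612034e-04,  7.07102054e-01,  7.07110910e-01, -6.96755859e-04]), 'contact_force': array([ 0.76759928, -1.16908012, -0.57533953]), 'torque': array([-0.01783531, -0.05467353, -0.00747948]), 'grasp_force': 0.0, 'gripper_width': 0.08534174577483893}
scene [[-0.497, -0.644, 0.581, -0.369], [-0.868, 0.382, -0.318, 0.439], [-0.017, -0.662, -0.749, 1.358], [0.0, 0.0, 0.0, 1.0]] 589.0079312949896
side [[1.0, 0.003, -0.023, 0.647], [0.022, -0.391, 0.92, -1.544], [-0.006, -0.92, -0.391, 0.721], [0.0, 0.0, 0.0, 1.0]] 615.4324223149011
wrist [[1.0, 0.0, -0.0, 0.675], [0.0, -0.945, -0.326, 0.084], [-0.001, 0.326, -0.945, 0.373], [0.0, 0.0, 0.0, 1.0]] 374.8140051856488
```

View pics/scene0.png

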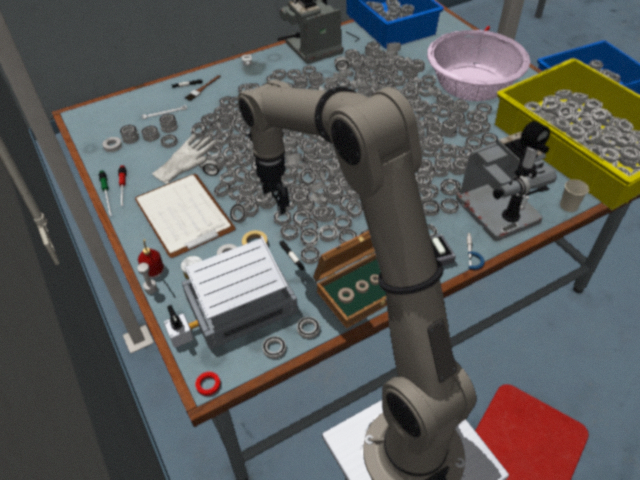

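View pics/side0.png

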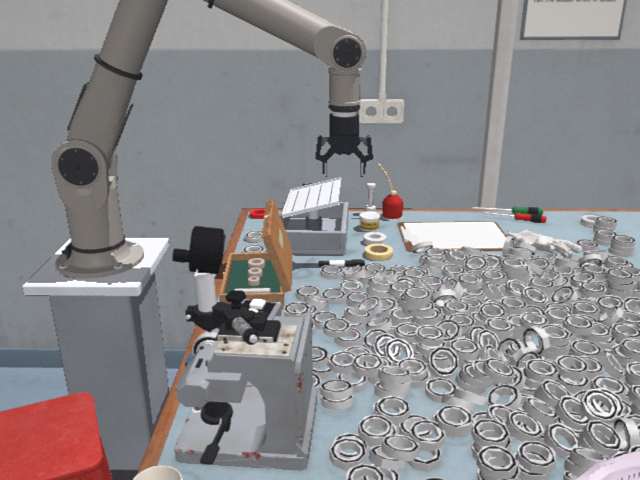

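The scene view shows two bearings at about (273,347) and (308,327). The red look-alike is at (208,383), the deck around (240,270), the valve at (175,322), and the case at (350,290). The keypad is probably near (440,248), behind the arm. Next I'll measure from the depth cloud.

Run:
```python
from h import *
import pickle
c=pickle.load(open('scene0.pkl','rb'));P=cloud(c)
for n,(u,v) in dict(b1=(273,347),b2=(308,327),red=(208,383),valve=(175,322),case=(350,295),kp=(440,246),deck=(240,270),w=(470,250)).items():
    print(n,ray(c,u,v,0.007).round(3),P[v,u].round(3))
# topview from both
w=pickle.load(open('side0.pkl','rb'));Q=cloud(w)
im=np.zeros((600,800,3),np.uint8)
for p,cc in((Q,w),(P,c)):
    m=np.isfinite(p[...,0])&(p[...,2]>-.03)&(p[...,2]<.22)
    x=p[m];col=cc['color'][m]
    o=np.argsort(x[:,2]);x=x[o];col=col[o]
    u=((0.5-x[:,1])*700+50).astype(int);v=((1.05-x[:,0])*700+20).astype(int)
    k=(u>=0)&(u<800)&(v>=0)&(v<600)
    im[v[k],u[k]]=col[k]
cv2.imwrite('pics/top.png',im)
```

```text
b1 [0.414 0.154 0.007] [ 0.421  0.152 -0.004]
b2 [0.422 0.044 0.007] [ 0.427  0.041 -0.002]
red [0.404 0.344 0.007] [0.406 0.343 0.003]
valve [0.621 0.35  0.007] [0.547 0.357 0.108]
case [ 0.455 -0.111  0.007] [ 0.435 -0.097  0.04 ]
kp [ 0.472 -0.442  0.007] [ 0.448 -0.416  0.046]
deck [0.696 0.12  0.007] [0.602 0.148 0.127]
w [ 0.414 -0.509  0.007] [ 0.406 -0.5    0.02 ]
```

View pics/top.png

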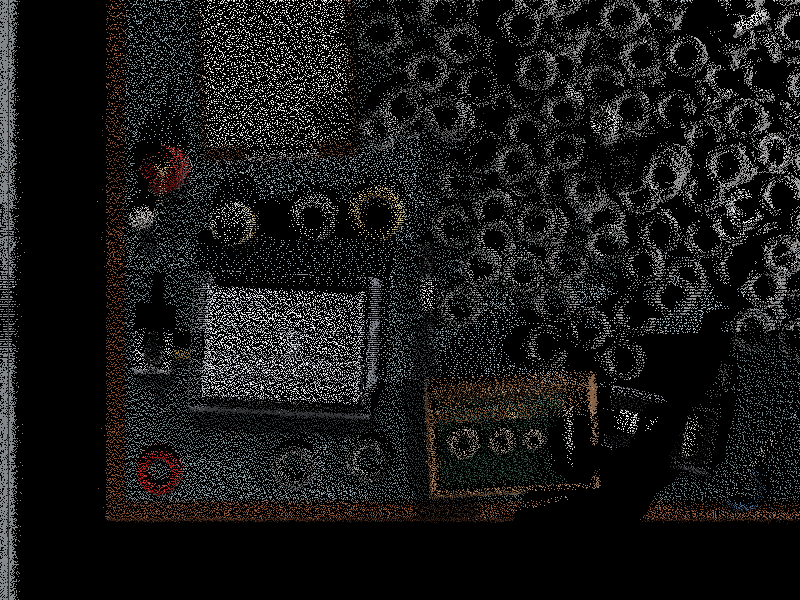

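View pics/wrist0.png

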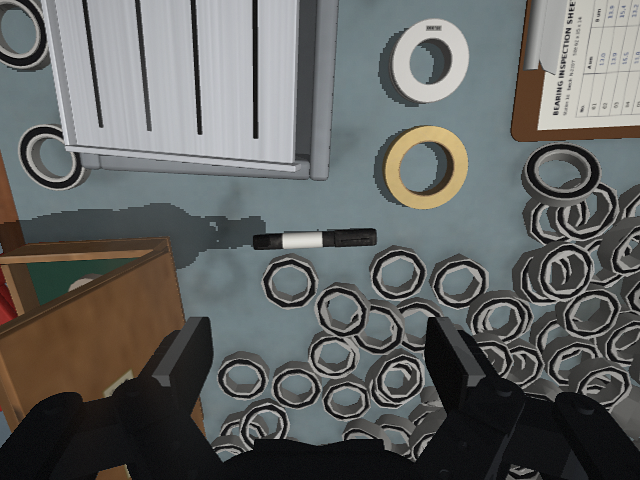

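The top view shows two bearings in the row at x≈0.42 (y≈0.15 and 0.04). The red ring is at (0.40, 0.34), and the keypad, half hidden, is near (0.46, -0.40). The wrist view shows the pen and the loose heap. I'll move over the keypad for a closer look.

{"method": "drive_tool", "body": {"series": [[0,0,3,0,0,0],[-4,-8,4,0,0,0],[-18,-35,4,0,0,0],[-18,-35,4,0,0,0],[-18,-35,4,0,0,0],[-18,-35,4,0,0,0],[-18,-35,4,0,0,0],[-18,-35,4,0,0,0],[-18,-35,4,0,0,0],[-18,-35,4,0,0,0],[-18,-35,4,0,0,0],[-18,-35,4,0,0,0]], "fingers": 8.5}}

```text
t: 1.15
eef_pos: [0.4907, -0.3562, 0.2713]
tcp_rot: [0.0, 0.711, 0.704, -0.002]
contact_force: [-0.2, 0.6, -0.1]
gripper_width: 0.0847
grasp_force: 0.0
```

Run:
```python
from h import *
import pickle
print(sense()['eef_pos'],sense()['contact_force'])
c=cam('wrist'); cv2.imwrite('pics/w1.png',c['color']); pickle.dump(c,open('w1.pkl','wb'))
P=cloud(c); h=c['color'].astype(int)
m=((h.min(2)>150)&(abs(P[...,2]-.047)<.012)).astype(np.uint8)
m=cv2.morphologyEx(m,cv2.MORPH_OPEN,np.ones((5,5)))
n,l,st,ce=cv2.connectedComponentsWithStats(m)
for i in range(1,n):
    if st[i,4]>150:
        r=cv2.minAreaRect(cv2.findContours((l==i).astype(np.uint8),0,1)[0][0])
        print(st[i],ce[i].round(1),ray(c,*r[0],.047).round(4),np.nanmedian(P[l==i],0).round(4))
# scene: bearing refine
```

```text
[ 0.49065874 -0.35624941  0.27134916] [-0.20880616  0.56400571 -0.07247901]
[256  73  25   9 174] [266.9  77. ] [ 0.4463 -0.2416  0.047 ] [ 0.4438 -0.241   0.0366]
[283  72  24   8 168] [294.8  75.4] [ 0.4703 -0.2408  0.047 ] [ 0.4701 -0.2397  0.0367]
[288 150  33  33 869] [303.9 165.9] [ 0.4768 -0.3213  0.047 ] [ 0.477  -0.3212  0.0472]
[281 197  31  30 734] [295.9 211.4] [ 0.468  -0.3665  0.047 ] [ 0.4678 -0.3662  0.0472]
[261 245  54  22 770] [287.4 255.9] [ 0.4578 -0.4147  0.047 ] [ 0.4581 -0.4144  0.0471]
```

View pics/w1.png

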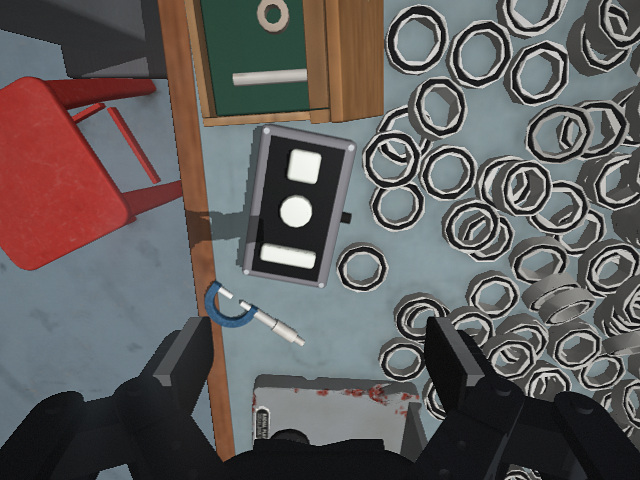

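The keypad is clear in the wrist view: square key (304,166), round (296,211), oblong (287,256). Their heights match the given 47 mm. The case lid stands close to the square key, so I'll check the clearance.

Run:
```python
from h import *
import pickle
print(sense()['joint_pos'].round(2),sense()['eef_pos'])
for f in ['w1','scene0','side0']:
    c=pickle.load(open(f+'.pkl','rb'));P=cloud(c)
    m=(P[...,0]>.36)&(P[...,0]<.62)&(P[...,1]<-.2)&(P[...,1]>-.33)
    for lo,hi in((.03,.05),(.06,.1),(.1,.15),(.15,.21)):
        q=P[m&(P[...,2]>lo)&(P[...,2]<hi)&(P[...,1]>-.305)]
        if len(q)>20: print(f,lo,len(q),'ymin',np.percentile(q[:,1],[1,5]).round(3),'x',np.percentile(q[:,0],[1,99]).round(3))
```

```text
[ 0.39  0.33  0.16  1.69 -0.06  1.13  0.56] [ 0.49282696 -0.35291591  0.27117435]
w1 0.03 5286 ymin [-0.304 -0.302] x [0.38  0.613]
w1 0.06 894 ymin [-0.275 -0.272] x [0.532 0.548]
w1 0.1 1711 ymin [-0.275 -0.272] x [0.517 0.534]
w1 0.15 6405 ymin [-0.277 -0.274] x [0.485 0.517]
scene0 0.03 87 ymin [-0.24  -0.238] x [0.457 0.542]
scene0 0.06 42 ymin [-0.234 -0.231] x [0.523 0.537]
scene0 0.1 21 ymin [-0.22  -0.218] x [0.511 0.524]
side0 0.03 627 ymin [-0.304 -0.3  ] x [0.38  0.611]
side0 0.06 231 ymin [-0.281 -0.278] x [0.518 0.546]
side0 0.1 298 ymin [-0.281 -0.279] x [0.501 0.533]
side0 0.15 347 ymin [-0.281 -0.279] x [0.484 0.517]
```

{"method": "drive_tool", "body": {"series": [[-2,1,0,0,0,0.15],[-2,1,0,0,0,0.3],[-2,1,0,0,0,0.45],[-2,1,0,0,0,0.6],[-2,1,-2,0,0,0.8],[-2,1,-3,0,0,1.0],[-2,1,-4,0,0,1.15],[-2,1,-5,0,0,1.3],[-2,1,-5,0,0,1.4],[-2,1,-5,0,0,1.5],[-2,1,-5,0,0,1.57],[-2,1,-5,0,0,1.57]], "fingers": 0, "grip_force": 30}}

```text
t: 2.2
eef_pos: [0.4761, -0.338, 0.221]
tcp_rot: [-0.0, 0.031, 1.0, 0.001]
contact_force: [0.1, -0.7, 1.3]
gripper_width: -0.0003
grasp_force: 0.0
```

{"method": "drive_tool", "body": {"series": [[0,0,0,0,0,0.0],[0,0,0,0,0,0],[0,0,0,0,0,0]]}}

```text
t: 2.45
eef_pos: [0.4755, -0.3391, 0.2212]
tcp_rot: [-0.0, 0.037, 0.999, 0.0]
contact_force: [-0.4, 0.0, -0.8]
gripper_width: -0.0001
grasp_force: 0.0
```

{"method": "drive_tool", "body": {"series": [[0.2,1.2,-2,0.1,0,0.07],[0.2,1.2,-5,0.1,0,0.07],[0.2,1.2,-8,0.1,0,0.07],[0.2,1.2,-11,0.1,0,0.07],[0.2,1.2,-13,0.1,0,0.07],[0.2,1.2,-14.5,0.1,0,0.07],[0.2,1.2,-15.5,0.1,0,0.07],[0.2,1.2,-16,0.1,0,0.07],[0.2,1.2,-16,0.1,0,0.07],[0.2,1.2,-16,0.1,0,0.07],[0.2,1.2,-16,0.1,0,0.07],[0.2,1.2,-16,0.1,0,0.07]]}}

```text
t: 3.45
eef_pos: [0.4777, -0.3282, 0.0623]
tcp_rot: [-0.001, 0.0, 0.999, 0.05]
contact_force: [-0.2, -0.2, 0.3]
gripper_width: -0.0
grasp_force: 0.0
```

{"method": "drive_tool", "body": {"series": [[0,0,-0.2,0,0,0],[0,0,-0.4,0,0,0],[0,0,-0.6,0,0,0],[0,0,-0.8,0,0,0],[0,0,-0.9,0,0,0],[0,0,-0.9,0,0,0],[0,0,-0.9,0,0,0],[0,0,-0.9,0,0,0]]}}

```text
t: 4.12
eef_pos: [0.4771, -0.328, 0.0523]
tcp_rot: [-0.002, 0.0, 0.999, 0.05]
contact_force: [0.1, 1.3, -0.2]
gripper_width: 0.0
grasp_force: 0.0
```

{"method": "drive_tool", "body": {"series": [[0,0,-0.1,0,0,0],[0,0,-0.2,0,0,0],[0,0,-0.3,0,0,0],[0,0,-0.35,0,0,0],[0,0,-0.35,0,0,0],[0,0,-0.35,0,0,0]]}}

```text
t: 4.62
eef_pos: [0.477, -0.328, 0.0487]
tcp_rot: [-0.002, 0.0, 0.999, 0.05]
contact_force: [-0.5, -0.1, -0.3]
gripper_width: 0.0006
grasp_force: 0.0
```

{"method": "drive_tool", "body": {"series": [[0,0,-0.1,0,0,0],[0,0,-0.1,0,0,0],[0,0,-0.1,0,0,0],[0,0,-0.1,0,0,0]]}}

```text
t: 4.95
eef_pos: [0.4771, -0.328, 0.0478]
tcp_rot: [-0.002, 0.0, 0.999, 0.05]
contact_force: [0.3, 0.3, 0.4]
gripper_width: 0.0001
grasp_force: 0.1
```

{"method": "drive_tool", "body": {"series": [[0,0,-0.05,0,0,0],[0,0,-0.05,0,0,0],[0,0,-0.05,0,0,0],[0,0,-0.05,0,0,0]]}}

```text
t: 5.28
eef_pos: [0.4771, -0.328, 0.0474]
tcp_rot: [-0.002, 0.0, 0.999, 0.05]
contact_force: [-0.2, 0.6, 2.5]
gripper_width: -0.0001
grasp_force: 1.0
```

{"method": "drive_tool", "body": {"series": [[0,0,-0.05,0,0,0],[0,0,-0.1,0,0,0],[0,0,-0.15,0,0,0],[0,0,-0.15,0,0,0]]}}

```text
t: 5.62
eef_pos: [0.4771, -0.3281, 0.046]
tcp_rot: [-0.002, 0.0, 0.999, 0.05]
contact_force: [-0.7, 0.4, 5.5]
gripper_width: -0.0004
grasp_force: 2.7
```

{"method": "drive_tool", "body": {"series": [[0,0,-0.05,0,0,0],[0,0,-0.1,0,0,0],[0,0,-0.15,0,0,0],[0,0,-0.15,0,0,0]]}}

```text
t: 5.95
eef_pos: [0.4771, -0.3281, 0.0445]
tcp_rot: [-0.002, 0.0, 0.999, 0.05]
contact_force: [-1.9, 0.3, 4.8]
gripper_width: 0.0001
grasp_force: 2.4
```

{"method": "drive_tool", "body": {"series": [[0,0,-0.04,0,0,0],[0,0,-0.08,0,0,0],[0,0,-0.11,0,0,0],[0,0,-0.11,0,0,0]]}}

```text
t: 6.28
eef_pos: [0.4771, -0.328, 0.043]
tcp_rot: [-0.002, 0.0, 0.999, 0.05]
contact_force: [-0.5, 0.7, 2.6]
gripper_width: 0.0001
grasp_force: 1.2
```

{"method": "drive_tool", "body": {"series": [[0,0,1,0,0,0],[0,0,4,0,0,0],[0,0,8,0,0,0],[0,0,12,0,0,0],[0,0,16,0,0,0],[0,0,20,0,0,0],[0,0,22,0,0,0],[0,0,22,-0.1,0,0]]}}

```text
t: 6.95
eef_pos: [0.4779, -0.3337, 0.2691]
tcp_rot: [0.002, 0.004, 1.0, -0.003]
contact_force: [-0.8, -1.8, -0.6]
gripper_width: 0.0001
grasp_force: 0.0
```

{"method": "drive_tool", "body": {"series": [[-1,4,0,0,0,0],[-2,8,0,0,0,0],[-2,12,0,0,0,0],[-2,16,0,0,0,0],[-3,20,0,0,0,0],[-3,24,0,0,0,0],[-3,28,0,0,0,0],[-4,32,0,0,0,0],[-4,36,0,0,0,0],[-4,40,0,0,0,0],[-4,43,0,0,0,0],[-4,43,0,0,0,0]], "fingers": 8.5}}

```text
t: 7.95
eef_pos: [0.4362, 0.1089, 0.2642]
tcp_rot: [-0.001, -0.004, 1.0, 0.001]
contact_force: [0.0, 0.6, 0.7]
gripper_width: 0.0849
grasp_force: 0.0
```

{"method": "drive_tool", "body": {"series": [[0,0,0,0,0,0],[0,0,0,0,0,0],[0,0,0,0,0,0]]}}

```text
t: 8.2
eef_pos: [0.437, 0.1004, 0.2631]
tcp_rot: [-0.002, 0.002, 1.0, -0.0]
contact_force: [-0.6, -0.6, 0.1]
gripper_width: 0.0849
grasp_force: 0.0
```

```bash
cat > ring.py <<'E'
from h import *
import sys,pickle
def look(name='wrist',save=None):
    c=cam(name); P=cloud(c)
    if save: cv2.imwrite(f'pics/{save}.png',c['color']); pickle.dump(c,open(save+'.pkl','wb'))
    return c,P
def bearings(c,P,box=(.34,.50,-.03,.28)):
    m=(P[...,2]>.007)&(P[...,2]<.022)&(P[...,0]>box[0])&(P[...,0]<box[1])&(P[...,1]>box[2])&(P[...,1]<box[3])
    hsv=cv2.cvtColor(c['color'],cv2.COLOR_BGR2HSV); m&=~((hsv[...,1]>150)&((hsv[...,0]<8)|(hsv[...,0]>172)))
    m=cv2.morphologyEx(m.astype(np.uint8),cv2.MORPH_CLOSE,np.ones((5,5)))
    for k in cv2.findContours(m,0,1)[0]:
        if cv2.contourArea(k)>400:
            (u,v),r=cv2.minEnclosingCircle(k)
            q=np.array([ray(c,*p[0],.014) for p in k]); (x,y),rr=cv2.minEnclosingCircle(q[:,:2].astype(np.float32))
            print('px',round(u),round(v),'xy',round(x,4),round(y,4),'r',round(rr,4))
E
python3 - <<'E'
from ring import *
print(sense()['eef_pos'],sense()['joint_pos'].round(2))
c,P=look('wrist','w2'); bearings(c,P)
c=pickle.load(open('scene0.pkl','rb'));bearings(c,cloud(c))
E
```

```text
[0.43699067 0.10040168 0.26313649] [ 0.09  0.1  -0.48  2.    0.05  1.06  1.15]
px 374 245 xy 0.4905 0.1625 r 0.1197
px 265 183 xy 0.4217 0.0444 r 0.0314
px 368 175 xy 0.414 0.1514 r 0.0314
px 274 345 xy 0.4173 0.1544 r 0.049
```

View pics/w2.png

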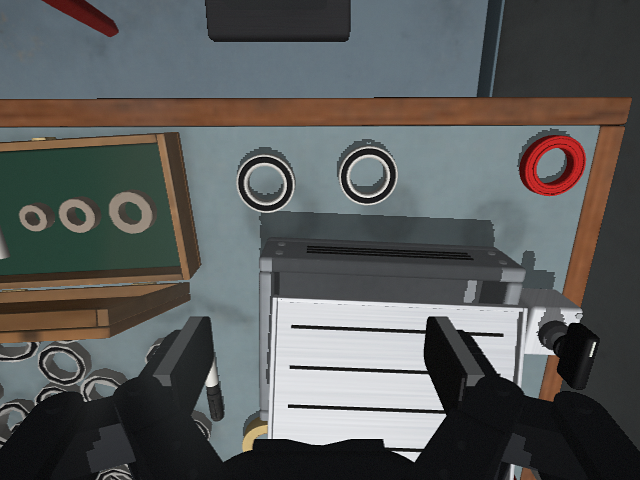

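The view shows two bearings, at (265,183) and (368,175). The red one at (552,165) must be left alone. The deck is clear, and the valve handle is at about (575,355). Next I'll measure the deck and valve from the saved clouds.

Run:
```python
from ring import *
for f in ['scene0','w2','side0']:
    c=pickle.load(open(f+'.pkl','rb'));P=cloud(c);h=c['color'].astype(int)
    m=(P[...,2]>.08)&(P[...,2]<.18)&(P[...,0]>.45)&(P[...,0]<.72)&(P[...,1]>-.03)&(P[...,1]<.31)&(h.min(2)>140)
    m=cv2.morphologyEx(m.astype(np.uint8),cv2.MORPH_OPEN,np.ones((3,3)))
    q=P[m>0]; 
    for _ in range(3):
        A=np.c_[q[:,:2],np.ones(len(q))]; s=np.linalg.lstsq(A,q[:,2],rcond=None)[0]; e=q[:,2]-A@s; q=q[abs(e)<max(.002,2*e.std())]
    n=np.r_[-s[:2],1];n/=np.linalg.norm(n)
    ce=q.mean(0); ex=np.array([1,0,0])-n*n[0];ex/=np.linalg.norm(ex);ey=np.cross(n,ex)
    uv=np.c_[(q-ce)@ex,(q-ce)@ey].astype(np.float32); r=cv2.minAreaRect(uv)
    C=ce+r[0][0]*ex+r[0][1]*ey
    print(f,len(q),'tilt',np.degrees(np.arccos(n[2])).round(2),'uphill yaw',np.degrees(np.arctan2(s[1],s[0])).round(1),'rect',np.round(r[1],3),round(r[2],1),'centre',C.round(4))
    v=(P[...,2]>.085)&(P[...,2]<.12)&(P[...,0]>.48)&(P[...,0]<.64)&(P[...,1]>.315)&(P[...,1]<.43)
    q=P[v]
    if len(q)>20:
        r=cv2.minAreaRect(q[:,:2].astype(np.float32)); print(' valve',len(q),np.round(r[0],4),np.round(r[1],3),round(r[2],1),np.percentile(q[:,2],95).round(3))
```

```text
scene0 4163 tilt 14.46 uphill yaw -2.9 rect [0.225 0.163] 87.0 centre [0.5867 0.1671 0.1288]
 valve 136 [0.5729 0.3525] [0.016 0.063] 87.9 0.112
w2 22688 tilt 15.05 uphill yaw -3.0 rect [0.216 0.143] 87.0 centre [0.5832 0.1679 0.128 ]
 valve 1776 [0.5775 0.3522] [0.015 0.06 ] 87.8 0.109
side0 1282 tilt 14.79 uphill yaw -2.5 rect [0.243 0.166] 87.1 centre [0.5868 0.1689 0.1296]
```

{"method": "drive_tool", "body": {"series": [[-0.7,-3,-2,0,0,0],[-1.5,-5.6,-5,0,0,0],[-1.5,-5.6,-9,0,0,0],[-1.5,-5.6,-13,0,0,0],[-1.5,-5.6,-16,0,0,0],[-1.5,-5.6,-18,0,0,0],[-1.5,-5.6,-20,0,0,0],[-1.5,-5.6,-20,0,0,0],[-1.5,-5.6,-20,0,0,0],[-1.5,-5.6,-20,0,0,0],[-1.5,-5.6,-20,0,0,0],[-1.5,-5.6,-20,0,0,0]], "fingers": 7.4}}

```text
t: 9.25
eef_pos: [0.423, 0.0459, 0.0644]
tcp_rot: [-0.0, 0.001, 1.0, 0.0]
contact_force: [-0.9, -0.3, -0.1]
gripper_width: 0.0741
grasp_force: 0.0
```

Run:
```python
from ring import *
print(sense()['eef_pos'],sense()['gripper_width'])
c,P=look('wrist','w3'); bearings(c,P)
```

```text
[0.42300315 0.04593862 0.06443327] 0.07405247900850839
px 556 371 xy 0.4901 0.1931 r 0.0541
px 362 367 xy 0.4872 0.073 r 0.0316
px 315 268 xy 0.4208 0.0442 r 0.0319
px 508 251 xy 0.4129 0.1502 r 0.0328
```

{"method": "drive_tool", "body": {"series": [[-0.1,-0.1,-1.5,0,0,0],[-0.1,-0.1,-3,0,0,0],[-0.1,-0.1,-4,0,0,0],[-0.1,-0.1,-5,0,0,0],[-0.1,-0.1,-5.8,0,0,0],[-0.1,-0.1,-6.2,0,0,0],[-0.1,-0.1,-6.5,0,0,0],[-0.1,-0.1,-6.7,0,0,0],[-0.1,-0.1,-6.7,0,0,0],[-0.1,-0.1,-6.7,0,0,0]]}}

```text
t: 10.13
eef_pos: [0.4212, 0.0451, -0.0036]
tcp_rot: [-0.002, 0.0, 1.0, -0.0]
contact_force: [1.0, -0.0, 0.3]
gripper_width: 0.0742
grasp_force: 0.0
```

{"method": "drive_tool", "body": {"series": [[0,0,0,0,0,0],[0,0,0,0,0,0],[0,0,0,0,0,0],[0,0,0,0,0,0],[0,0,0,0,0,0],[0,0,0,0,0,0]], "fingers": 5.5, "grip_force": 60}}

```text
t: 10.63
eef_pos: [0.4213, 0.045, -0.0029]
tcp_rot: [-0.001, 0.001, 1.0, -0.0]
contact_force: [-2.5, -0.7, 12.1]
gripper_width: 0.0598
grasp_force: 61.7
```

{"method": "drive_tool", "body": {"series": [[0,0,1,0,0,0],[0,0,4,0,0,0],[0,0,8,0,0,0],[0,0,12,0,0,0],[0,0,16,0,0,0],[0,0,19,0,0,0],[3,2,20,-0.002,-0.09,-0.02],[6,4,20,-0.005,-0.18,-0.04],[9,6,20,-0.007,-0.262,-0.052],[12.2,8,20,-0.007,-0.262,-0.052],[12.2,8,20,-0.007,-0.262,-0.052],[12.2,8,20,-0.007,-0.262,-0.052]]}}

```text
t: 11.63
eef_pos: [0.5434, 0.1264, 0.1964]
tcp_rot: [0.129, 0.026, 0.991, -0.003]
contact_force: [-0.5, 0.2, -1.1]
gripper_width: 0.0595
grasp_force: 65.9
```

{"method": "drive_tool", "body": {"series": [[0,0,-2,0,0,0],[0,0,-4,0,0,0],[0,0,-5,0,0,0],[0,0,-5,0,0,0],[0,0,-5,0,0,0]]}}

```text
t: 12.05
eef_pos: [0.5424, 0.1244, 0.1461]
tcp_rot: [0.128, 0.027, 0.991, -0.004]
contact_force: [0.3, -0.5, -2.4]
gripper_width: 0.059
grasp_force: 65.9
```

Run:
```python
from ring import *
s=sense();print(s['eef_pos'],s['tcp_rot'],s['gripper_width'],s['grasp_force'],s['contact_force'])
c,P=look('wrist','w4'); bearings(c,P)
```

```text
[0.54237056 0.12435769 0.14614934] [ 0.12821676  0.0265811   0.9913826  -0.00380069] 0.05898014767496753 65.90289303625468 [ 0.30572064 -0.5384418  -2.36571727]
px 374 110 xy 0.4907 0.1622 r 0.1213
px 356 0 xy 0.4299 0.1511 r 0.0263
```

View pics/w4.png

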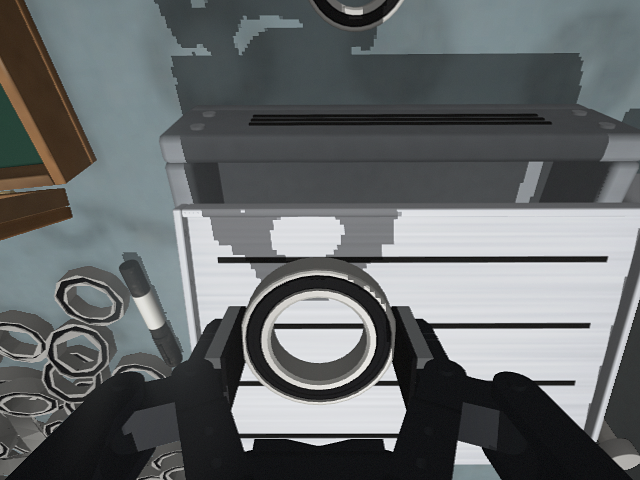

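The bearing is held level at (320,335) above the deck's front half, with the deck's front lip at row 210. I'll lower it along the deck normal.

{"method": "drive_tool", "body": {"series": [[0.26,0,-1,0,0,0],[0.5,0,-1.8,0,0,0],[0.6,0,-2.3,0,0,0],[0.66,0,-2.5,0,0,0],[0.7,0,-2.65,0,0,0],[0.7,0,-2.65,0,0,0],[0.7,0,-2.65,0,0,0]]}}

```text
t: 12.68
eef_pos: [0.5501, 0.1251, 0.1197]
tcp_rot: [0.129, 0.026, 0.991, -0.003]
contact_force: [-0.9, 0.9, -2.1]
gripper_width: 0.0593
grasp_force: 65.9
```

{"method": "drive_tool", "body": {"series": [[0.02,0,-0.1,0,0,0],[0.05,0,-0.2,0,0,0],[0.05,0,-0.2,0,0,0],[0.05,0,-0.2,0,0,0]]}}

```text
t: 13.02
eef_pos: [0.5505, 0.125, 0.1178]
tcp_rot: [0.129, 0.026, 0.991, -0.003]
contact_force: [0.9, 1.1, -1.7]
gripper_width: 0.0592
grasp_force: 65.9
```

{"method": "drive_tool", "body": {"series": [[0.02,0,-0.1,0,0,0],[0.05,0,-0.2,0,0,0],[0.05,0,-0.2,0,0,0],[0.05,0,-0.2,0,0,0]]}}

```text
t: 13.35
eef_pos: [0.5509, 0.1251, 0.1163]
tcp_rot: [0.129, 0.026, 0.991, -0.004]
contact_force: [-3.6, -0.7, 5.7]
gripper_width: 0.0591
grasp_force: 66.8
```

{"method": "drive_tool", "body": {"series": [[-0.03,0,0.1,0,0,0],[-0.03,0,0.1,0,0,0],[-0.03,0,0.1,0,0,0],[-0.03,0,0.1,0,0,0],[-0.5,0,2,0,0,0],[-1,0,4,0,0,0],[-1.8,0,7,0,0,0],[-2.5,0,10,0,0,0],[-2.5,0,10,0,0,0],[-2.5,0,10,0,0,0]], "fingers": 7.2}}

```text
t: 14.18
eef_pos: [0.527, 0.1254, 0.2177]
tcp_rot: [0.131, 0.027, 0.991, -0.003]
contact_force: [-0.7, 0.0, -0.6]
gripper_width: 0.0723
grasp_force: 0.0
```

```bash
cat > deckb.py <<'E'
from ring import *
s=sense();print(s['eef_pos'],s['gripper_width'],s['contact_force'])
def run(save,z0=.1288):
    c,P=look('wrist',save); bearings(c,P)
    o=np.array([.5867,.1673,z0]);ex=np.array([.9646,-.0506,.2588]);n=np.array([-.2585,.0135,.9659]);ey=np.cross(n,ex)
    L=np.stack([(P-o)@ex,(P-o)@ey,(P-o)@n],-1)
    pl=(abs(L[...,2])<.005)&(abs(L[...,0])<.07)&(abs(L[...,1])<.09); print('deck offset',np.nanmedian(L[pl][:,2]).round(4))
    m=((L[...,2]>.008)&(L[...,2]<.022)&(abs(L[...,0])<.085)&(abs(L[...,1])<.1)).astype(np.uint8)
    for k in cv2.findContours(cv2.morphologyEx(m,cv2.MORPH_CLOSE,np.ones((7,7))),0,1)[0]:
        if cv2.contourArea(k)>300:
            q=np.array([L[p[0][1],p[0][0],:2] for p in k]);q=q[np.isfinite(q[:,0])]
            mm=np.zeros((480,640),np.uint8);cv2.drawContours(mm,[k],0,1,-1)
            print('on deck px',k.mean((0,1)).round(),cv2.minEnclosingCircle(q.astype(np.float32)),'top',np.nanmedian(L[(mm>0)&(m>0)][:,2]).round(4))
E
python3 -c "
from deckb import *
run('w5')"
```

```text
[0.52702307 0.12535653 0.21765014] 0.07226730667405148 [-0.66511111  0.03638463 -0.63476898]
px 361 105 xy 0.4903 0.1624 r 0.1198
px 347 4 xy 0.4198 0.1517 r 0.0304
deck offset -0.0
on deck px [320. 242.] ((-0.03510957956314087, -0.04396317899227142), 0.03133857995271683) top 0.0133
```

{"method": "drive_tool", "body": {"series": [[-3,1,0,0.003,0.1,0.02],[-6,1.5,0,0.005,0.2,0.04],[-9,2,0,0.007,0.262,0.052],[-11.4,2.6,-1,0.007,0.262,0.052],[-11.4,2.6,-4,0.007,0.262,0.052],[-11.4,2.6,-8,0.007,0.262,0.052],[-11.4,2.6,-12,0.007,0.262,0.052],[-11.4,2.6,-14,0.007,0.262,0.052],[-11.4,2.6,-15,0.007,0.262,0.052],[-11.4,2.6,-15,0.007,0.262,0.052],[-11.4,2.6,-15,0.007,0.262,0.052],[-11.4,2.6,-15,0.007,0.262,0.052]], "fingers": 7.4}}

```text
t: 15.23
eef_pos: [0.4129, 0.1515, 0.0667]
tcp_rot: [-0.001, 0.0, 1.0, 0.0]
contact_force: [0.0, 0.1, -0.4]
gripper_width: 0.0741
grasp_force: 0.0
```

Run:
```python
from ring import *
print(sense()['eef_pos'],sense()['tcp_rot'],sense()['gripper_width'])
c,P=look('wrist','w6'); bearings(c,P)
```

```text
[0.41293033 0.15149368 0.06667381] [-9.24607665e-04  4.96689867e-04  9.99999402e-01  3.08357990e-04] 0.07414738932078006
px 320 386 xy 0.4933 0.153 r 0.0642
px 319 269 xy 0.4129 0.1518 r 0.0319
```

{"method": "drive_tool", "body": {"series": [[0,0,-1.5,0,0,0],[0,0,-3,0,0,0],[0,0,-4,0,0,0],[0,0,-5,0,0,0],[0,0,-5.8,0,0,0],[0,0,-6.2,0,0,0],[0,0,-6.5,0,0,0],[0,0,-6.7,0,0,0],[0,0,-6.7,0,0,0],[0,0,-6.7,0,0,0]]}}

```text
t: 16.12
eef_pos: [0.4122, 0.1511, -0.0011]
tcp_rot: [-0.002, 0.0, 1.0, 0.0]
contact_force: [0.1, -0.3, 0.1]
gripper_width: 0.0737
grasp_force: 0.0
```

{"method": "drive_tool", "body": {"series": [[0,0,0,0,0,0],[0,0,0,0,0,0],[0,0,0,0,0,0],[0,0,0,0,0,0],[0,0,0,0,0,0],[0,0,0,0,0,0]], "fingers": 5.5}}

```text
t: 16.62
eef_pos: [0.4123, 0.1512, -0.0003]
tcp_rot: [-0.001, 0.001, 1.0, -0.0]
contact_force: [-2.0, -0.2, 11.9]
gripper_width: 0.0589
grasp_force: 61.7
```

{"method": "drive_tool", "body": {"series": [[0,0,1,0,0,0],[0,0,4,0,0,0],[0,0,8,0,0,0],[0,0,12,0,0,0],[0,0,16,0,0,0],[0,0,19,0,0,0],[3,2,20,-0.002,-0.09,-0.02],[6,4,20,-0.005,-0.18,-0.04],[9,6,20,-0.007,-0.262,-0.052],[12,6.3,20,-0.007,-0.262,-0.052],[13.5,6.3,18,-0.007,-0.262,-0.052],[13.5,6.3,15,-0.007,-0.262,-0.052]]}}

```text
t: 17.62
eef_pos: [0.552, 0.2153, 0.1518]
tcp_rot: [0.133, 0.027, 0.991, -0.002]
contact_force: [0.6, -0.0, -1.9]
gripper_width: 0.0586
grasp_force: 66.5
```

{"method": "drive_tool", "body": {"series": [[0,0,0,0,0,0],[0,0,0,0,0,0],[0,0,0,0,0,0],[0,0,0,0,0,0]]}}

```text
t: 17.95
eef_pos: [0.5474, 0.2146, 0.1506]
tcp_rot: [0.13, 0.026, 0.991, -0.003]
contact_force: [-0.1, -0.7, -1.1]
gripper_width: 0.0586
grasp_force: 66.5
```

{"method": "drive_tool", "body": {"series": [[0.26,0,-1,0,0,0],[0.5,0,-1.8,0,0,0],[0.6,0,-2.3,0,0,0],[0.66,0,-2.5,0,0,0],[0.7,0,-2.75,0,0,0],[0.7,0,-2.75,0,0,0],[0.7,0,-2.75,0,0,0]]}}

```text
t: 18.53
eef_pos: [0.554, 0.2141, 0.1211]
tcp_rot: [0.129, 0.026, 0.991, -0.003]
contact_force: [0.1, -0.1, -2.7]
gripper_width: 0.0585
grasp_force: 66.5
```

{"method": "drive_tool", "body": {"series": [[0.02,0,-0.1,0,0,0],[0.05,0,-0.2,0,0,0],[0.05,0,-0.2,0,0,0],[0.05,0,-0.2,0,0,0]]}}

```text
t: 18.87
eef_pos: [0.5545, 0.214, 0.1193]
tcp_rot: [0.129, 0.026, 0.991, -0.003]
contact_force: [-0.3, -0.3, -2.7]
gripper_width: 0.0586
grasp_force: 66.5
```

{"method": "drive_tool", "body": {"series": [[0.02,0,-0.08,0,0,0],[0.02,0,-0.1,0,0,0],[0.02,0,-0.1,0,0,0]]}}

```text
t: 19.12
eef_pos: [0.5548, 0.2141, 0.1188]
tcp_rot: [0.129, 0.026, 0.991, -0.003]
contact_force: [-2.0, -1.1, 4.9]
gripper_width: 0.0587
grasp_force: 67.2
```

Contact. I'll release and back off.

{"method": "drive_tool", "body": {"series": [[0,0,0.05,0,0,0],[0,0,0.05,0,0,0],[-0.03,0,0.1,0,0,0],[-0.03,0,0.1,0,0,0],[-0.5,0,2,0,0,0],[-1,0,4,0,0,0],[-1.8,0,7,0,0,0],[-2.5,0,10,0,0,0],[-2.5,0,10,0,0,0],[-2.5,0,10,0,0,0]], "fingers": 7.2}}

```text
t: 19.95
eef_pos: [0.5306, 0.2146, 0.2202]
tcp_rot: [0.131, 0.026, 0.991, -0.003]
contact_force: [0.6, 0.3, -0.4]
gripper_width: 0.0721
grasp_force: 0.0
```

```bash
python3 -c "
from deckb import *
run('w7')"
```

```text
[0.5305856  0.21461886 0.22023125] 0.07209655352027818 [ 0.57634645  0.26663285 -0.41597566]
px 252 106 xy 0.49 0.1615 r 0.1192
deck offset 0.0
on deck px [319. 243.] ((-0.034097183495759964, 0.04498651623725891), 0.03115987218916416) top 0.0133
on deck px [185. 241.] ((-0.0349079854786396, -0.04401727393269539), 0.03155510872602463) top 0.0133
```

View pics/w7.png

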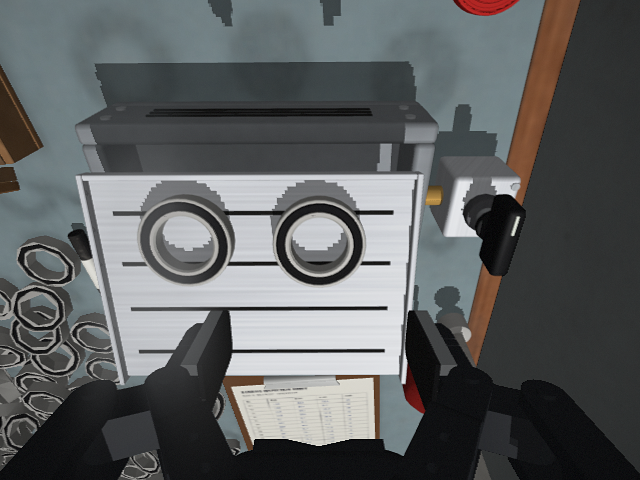

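Both bearings lie flat at deck (-0.035, ±0.045), at pixels (319,243) and (185,241). The valve handle is at about (503,235). Next I'll measure the valve.

Run:
```python
from ring import *
c=pickle.load(open('w7.pkl','rb'));P=cloud(c);h=c['color'].astype(int)
v=(P[...,2]>.1)&(P[...,2]<.115)&(P[...,0]>.48)&(P[...,0]<.66)&(P[...,1]>.315)&(P[...,1]<.43)
q=P[v];r=cv2.minAreaRect(q[:,:2].astype(np.float32)); print(len(q),r,np.median(q[:,2]))
print(sense()['joint_pos'].round(2))
```

```text
1530 ((0.577394425868988, 0.35223376750946045), (0.014072825200855732, 0.05972559005022049), 88.63262176513672) 0.10771322977846748
[-0.11  0.26 -0.54  1.97  0.42  0.79  0.62]
```

{"method": "drive_tool", "body": {"series": [[0,2,2,0,0.1,0],[0,5,3,0,0.2,0],[1,9,3,0.0,0.262,0],[3,13,3,0.0,0.262,0],[4.5,13.8,3,0.0,0.262,0],[4.5,13.8,3,0,0.262,0],[4.5,13.8,3,0,0.262,0]], "fingers": 4.5}}

```text
t: 20.58
eef_pos: [0.5745, 0.3521, 0.2453]
tcp_rot: [-0.003, 0.026, 1.0, -0.008]
contact_force: [-0.1, -0.5, 1.0]
gripper_width: 0.0452
grasp_force: 0.0
```

{"method": "drive_tool", "body": {"series": [[0,0,0,0,0,0],[0,0,0,0,0,0]]}}

```text
t: 20.75
eef_pos: [0.5743, 0.3507, 0.2474]
tcp_rot: [-0.002, 0.026, 1.0, -0.008]
contact_force: [0.6, -0.5, -0.0]
gripper_width: 0.0451
grasp_force: 0.0
```

{"method": "drive_tool", "body": {"series": [[0.3,0.1,-4,0,0,0],[0.3,0.1,-8,0,0,0],[0.3,0.1,-11,0,0,0],[0.3,0.1,-13,0,0,0],[0.3,0.1,-15,0,0,0],[0.3,0.1,-16,0,0,0],[0.3,0.1,-17,0,0,0],[0.3,0.1,-17,0,0,0],[0.3,0.1,-17,0,0,0],[0.3,0.1,-17,0,0,0]]}}

```text
t: 21.58
eef_pos: [0.5784, 0.3535, 0.0797]
tcp_rot: [-0.001, 0.026, 1.0, -0.006]
contact_force: [-0.3, 0.6, -0.1]
gripper_width: 0.0449
grasp_force: 0.0
```

{"method": "drive_tool", "body": {"series": [[-0.1,-0.1,-0.2,0,0,0],[-0.1,-0.1,-0.2,0,0,0],[-0.1,-0.1,-0.2,0,0,0],[-0.1,-0.1,-0.2,0,0,0],[-0.1,-0.1,-0.2,0,0,0],[-0.1,-0.1,-0.2,0,0,0],[-0.1,-0.1,-0.2,0,0,0],[-0.1,-0.1,-0.2,0,0,0]], "fingers": 0.5, "grip_force": 60}}

```text
t: 22.25
eef_pos: [0.5774, 0.3535, 0.0779]
tcp_rot: [-0.001, 0.026, 1.0, -0.006]
contact_force: [-0.1, 1.5, 6.5]
gripper_width: 0.0234
grasp_force: 58.7
```

```bash
cat > deckz.py <<'E'
from h import *
def dz(name='wrist'):
    s=sense();c=cam(name);P=cloud(c)
    o=np.array([.5867,.1673,.1288]);ex=np.array([.9646,-.0506,.2588]);n=np.array([-.2585,.0135,.9659]);ey=np.cross(n,ex)
    h=c['color'].astype(int)
    # vertical drop of white deck points relative to the start plane, rear strip inside the deck
    X=P-o; d=(X@n)/n[2]; lx=(X[...,0]*.9986-X[...,1]*.0523)/.9659; ly=X[...,0]*.0523+X[...,1]*.9986
    m=(h.min(2)>150)&(abs(ly)<.1)&(lx>.0)&(lx<.065)&(d<.02)&(d>-.07)
    print(name,'t',round(s['t'],2),'n',m.sum(),'drop mm',(-1000*np.median(d[m])).round(1) if m.sum() else None,
      'yaw',round(2*np.arctan2(s['tcp_rot'][1],s['tcp_rot'][2]),3),'tcp',s['eef_pos'].round(4),'F',s['contact_force'].round(1),'M',s['torque'].round(2),'w',round(s['gripper_width'],4))
    return c
E
python3 -c "
from deckz import *
dz('wrist');dz('scene');dz('side')"
```

```text
wrist t 22.25 n 1331 drop mm 0.1 yaw 0.051 tcp [0.5774 0.3535 0.0779] F [-0.1  1.5  6.5] M [ 0.48  0.07 -0.02] w 0.0234
scene t 22.3 n 1647 drop mm 0.3 yaw 0.051 tcp [0.5774 0.3535 0.0778] F [-0.4  2.3  5.1] M [ 0.48  0.07 -0.03] w 0.0235
side t 22.35 n 413 drop mm -0.4 yaw 0.051 tcp [0.5773 0.3535 0.0778] F [-0.4  2.1  6.2] M [ 0.49  0.13 -0.01] w 0.0233
```

The width reads 23 mm, not 14 mm, so the fingertips are on the hub below the bar. I'll regrip 10 mm higher.

{"method": "drive_tool", "body": {"series": [[0,0,0,0,0,0],[0,0,0,0,0,0],[0,0,0.0,0,0,0],[0,-0.1,0.5,0,0,0],[0,-0.1,1,0,0,0],[0,-0.1,1,0,0,0],[0,-0.1,1,0,0,0]], "fingers": 4}}

```text
t: 22.98
eef_pos: [0.5771, 0.3511, 0.0868]
tcp_rot: [-0.001, 0.026, 1.0, -0.007]
contact_force: [0.4, 0.3, 0.0]
gripper_width: 0.0402
grasp_force: 0.0
```

{"method": "drive_tool", "body": {"series": [[0,0,0,0,0,0],[0,0,0,0,0,0],[0,0,0,0,0,0],[0,0,0,0,0,0],[0,0,0,0,0,0],[0,0,0,0,0,0]], "fingers": 0.5}}

```text
t: 23.48
eef_pos: [0.5768, 0.3532, 0.0865]
tcp_rot: [-0.001, 0.025, 1.0, -0.005]
contact_force: [1.8, 4.8, -1.5]
gripper_width: 0.0127
grasp_force: 60.0
```

{"method": "drive_tool", "body": {"series": [[0,0.15,0,0,0,0.1],[0,0.15,0,0,0,0.2],[0,0.15,0,0,0,0.3],[0,0.15,0,0,0,0.4],[0,0.15,0,0,0,0.5],[0,0.15,0,0,0,0.6],[0,0.15,0,0,0,0.6],[0,0.15,0,0,0,0.6]]}}

```text
t: 24.15
eef_pos: [0.5771, 0.3526, 0.0865]
tcp_rot: [0.001, -0.27, 0.963, -0.007]
contact_force: [0.6, 0.4, 2.8]
gripper_width: 0.013
grasp_force: 60.7
```

```bash
python3 -c "
from deckz import *
dz('wrist');dz('scene');c=dz('wrist');cv2.imwrite('pics/w8.png',c['color'])"
```

```text
wrist t 24.15 n 2688 drop mm 0.0 yaw -0.546 tcp [0.5771 0.3526 0.0865] F [0.6 0.4 2.8] M [ 0.1  -0.14  0.26] w 0.013
scene t 24.2 n 1650 drop mm 0.3 yaw -0.546 tcp [0.5771 0.3526 0.0865] F [0.7 0.7 2.2] M [ 0.16 -0.15  0.24] w 0.0127
wrist t 24.25 n 2701 drop mm 0.1 yaw -0.546 tcp [0.5771 0.3526 0.0865] F [0.9 1.2 2.8] M [ 0.19 -0.17  0.25] w 0.0126
```

View pics/w8.png

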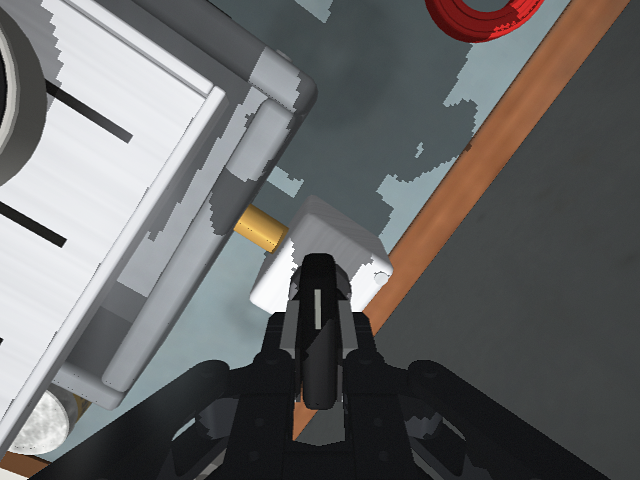

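The handle turns with the gripper (bar at (318,300)), and at 0.60 rad the deck has not sunk yet. I'll open it further.

{"method": "drive_tool", "body": {"series": [[0,0,0,0,0,0.05],[0,0,0,0,0,0.1],[0,0,0,0,0,0.1],[0,0,0,0,0,0.1],[0,0,0,0,0,0.1],[0,0,0,0,0,0.1]]}}

```text
t: 24.8
eef_pos: [0.5772, 0.3525, 0.0865]
tcp_rot: [0.001, -0.318, 0.948, -0.007]
contact_force: [1.9, -1.0, 3.2]
gripper_width: 0.0125
grasp_force: 60.8
```

```bash
python3 -c "
from deckz import *
dz('wrist');dz('wrist')"
```

```text
wrist t 24.8 n 3079 drop mm 0.0 yaw -0.647 tcp [0.5772 0.3525 0.0865] F [ 1.9 -1.   3.2] M [ 0.07 -0.39  0.22] w 0.0125
wrist t 24.85 n 3075 drop mm 0.0 yaw -0.647 tcp [0.5771 0.3525 0.0865] F [ 2.5 -0.2  3.9] M [ 0.08 -0.43  0.18] w 0.0128
```

{"method": "drive_tool", "body": {"series": [[0,0,0,0,0,0.05],[0,0,0,0,0,0.1],[0,0,0,0,0,0.1],[0,0,0,0,0,0.1],[0,0,0,0,0,0.1],[0,0,0,0,0,0.1]]}}

```text
t: 25.4
eef_pos: [0.5772, 0.3525, 0.0865]
tcp_rot: [0.002, -0.365, 0.931, -0.007]
contact_force: [4.0, -0.7, 4.8]
gripper_width: 0.013
grasp_force: 60.9
```

```bash
python3 -c "
from deckz import *
dz('wrist');dz('scene');dz('wrist')"
```

```text
wrist t 25.4 n 4555 drop mm 2.6 yaw -0.747 tcp [0.5772 0.3525 0.0865] F [ 4.  -0.7  4.8] M [ 0.02 -0.67  0.23] w 0.013
scene t 25.45 n 1640 drop mm 3.2 yaw -0.747 tcp [0.5772 0.3524 0.0865] F [4.1 1.  4.1] M [ 0.02 -0.63  0.28] w 0.0126
wrist t 25.5 n 4766 drop mm 3.4 yaw -0.747 tcp [0.5772 0.3524 0.0864] F [ 4.2 -0.4  5.7] M [-0.03 -0.71  0.27] w 0.0124
```

The deck is sinking at about 7 mm/s, so I'll hold here.

{"method": "drive_tool", "body": {"series": [[0,0,0,0,0,0],[0,0,0,0,0,0],[0,0,0,0,0,0],[0,0,0,0,0,0],[0,0,0,0,0,0],[0,0,0,0,0,0],[0,0,0,0,0,0],[0,0,0,0,0,0],[0,0,0,0,0,0],[0,0,0,0,0,0],[0,0,0,0,0,0],[0,0,0,0,0,0]]}}

```text
t: 26.55
eef_pos: [0.5772, 0.3524, 0.0865]
tcp_rot: [0.001, -0.365, 0.931, -0.007]
contact_force: [3.8, -0.2, 5.7]
gripper_width: 0.0126
grasp_force: 60.9
```

{"method": "drive_tool", "body": {"series": [[0,0,0,0,0,0],[0,0,0,0,0,0],[0,0,0,0,0,0],[0,0,0,0,0,0],[0,0,0,0,0,0],[0,0,0,0,0,0],[0,0,0,0,0,0],[0,0,0,0,0,0],[0,0,0,0,0,0],[0,0,0,0,0,0],[0,0,0,0,0,0],[0,0,0,0,0,0]]}}

```text
t: 27.55
eef_pos: [0.5772, 0.3524, 0.0865]
tcp_rot: [0.002, -0.365, 0.931, -0.007]
contact_force: [3.2, -0.9, 5.0]
gripper_width: 0.013
grasp_force: 60.9
```

{"method": "drive_tool", "body": {"series": [[0,0,0,0,0,0],[0,0,0,0,0,0],[0,0,0,0,0,0],[0,0,0,0,0,0],[0,0,0,0,0,0],[0,0,0,0,0,0],[0,0,0,0,0,0],[0,0,0,0,0,0],[0,0,0,0,0,0],[0,0,0,0,0,0],[0,0,0,0,0,0],[0,0,0,0,0,0]]}}

```text
t: 28.55
eef_pos: [0.5772, 0.3525, 0.0865]
tcp_rot: [0.002, -0.365, 0.931, -0.007]
contact_force: [3.0, -0.9, 5.2]
gripper_width: 0.0127
grasp_force: 60.9
```

```bash
python3 -c "
from deckz import *
dz('wrist');dz('scene');dz('wrist')"
```

```text
wrist t 28.55 n 11674 drop mm 27.1 yaw -0.747 tcp [0.5772 0.3525 0.0865] F [ 3.  -0.9  5.2] M [ 0.02 -0.67  0.2 ] w 0.0127
scene t 28.6 n 1596 drop mm 27.8 yaw -0.748 tcp [0.5772 0.3525 0.0865] F [ 3.2 -0.2  4.6] M [-0.04 -0.62  0.2 ] w 0.0128
wrist t 28.65 n 11926 drop mm 27.9 yaw -0.747 tcp [0.5772 0.3524 0.0865] F [ 3.6 -0.5  4.8] M [ 0.03 -0.63  0.19] w 0.0129
```

{"method": "drive_tool", "body": {"series": [[0,0,0,0,0,0],[0,0,0,0,0,0],[0,0,0,0,0,0],[0,0,0,0,0,0],[0,0,0,0,0,0],[0,0,0,0,0,0],[0,0,0,0,0,0],[0,0,0,0,0,0],[0,0,0,0,0,0],[0,0,0,0,0,0],[0,0,0,0,0,0],[0,0,0,0,0,0]]}}

```text
t: 29.7
eef_pos: [0.5772, 0.3525, 0.0865]
tcp_rot: [0.002, -0.365, 0.931, -0.007]
contact_force: [3.7, -0.7, 5.7]
gripper_width: 0.0126
grasp_force: 60.9
```

{"method": "drive_tool", "body": {"series": [[0,0,0,0,0,0],[0,0,0,0,0,0],[0,0,0,0,0,0],[0,0,0,0,0,0],[0,0,0,0,0,0],[0,0,0,0,0,0],[0,0,0,0,0,0],[0,0,0,0,0,0],[0,0,0,0,0,0],[0,0,0,0,0,0],[0,0,0,0,0,0],[0,0,0,0,0,0]]}}

```text
t: 30.7
eef_pos: [0.5772, 0.3525, 0.0865]
tcp_rot: [0.002, -0.365, 0.931, -0.007]
contact_force: [3.3, -0.5, 5.0]
gripper_width: 0.0133
grasp_force: 60.9
```

{"method": "drive_tool", "body": {"series": [[0,0,0,0,0,0],[0,0,0,0,0,0],[0,0,0,0,0,0],[0,0,0,0,0,0],[0,0,0,0,0,0],[0,0,0,0,0,0],[0,0,0,0,0,0],[0,0,0,0,0,0],[0,0,0,0,0,0],[0,0,0,0,0,0],[0,0,0,0,0,0],[0,0,0,0,0,0]]}}

```text
t: 31.7
eef_pos: [0.5772, 0.3525, 0.0865]
tcp_rot: [0.002, -0.365, 0.931, -0.007]
contact_force: [3.3, -0.9, 5.2]
gripper_width: 0.0127
grasp_force: 60.9
```

{"method": "drive_tool", "body": {"series": [[0,0,0,0,0,0],[0,0,0,0,0,0],[0,0,0,0,0,0],[0,0,0,0,0,0],[0,0,0,0,0,0],[0,0,0,0,0,0],[0,0,0,0,0,0],[0,0,0,0,0,0],[0,0,0,0,0,0],[0,0,0,0,0,0],[0,0,0,0,0,0],[0,0,0,0,0,0]]}}

```text
t: 32.7
eef_pos: [0.5772, 0.3525, 0.0865]
tcp_rot: [0.002, -0.365, 0.931, -0.007]
contact_force: [2.7, -0.7, 6.2]
gripper_width: 0.0126
grasp_force: 60.9
```

```bash
python3 -c "
from deckz import *
dz('wrist');dz('scene');c=dz('wrist');cv2.imwrite('pics/w9.png',c['color'])"
```

```text
wrist t 32.7 n 18495 drop mm 56.7 yaw -0.748 tcp [0.5772 0.3525 0.0865] F [ 2.7 -0.7  6.2] M [ 0.02 -0.66  0.23] w 0.0126
scene t 32.75 n 1556 drop mm 56.8 yaw -0.747 tcp [0.5772 0.3525 0.0865] F [ 3.7 -0.7  5.3] M [ 0.   -0.65  0.19] w 0.0128
wrist t 32.8 n 18471 drop mm 56.7 yaw -0.747 tcp [0.5772 0.3525 0.0865] F [ 3.9 -0.6  4.8] M [-0.02 -0.62  0.24] w 0.0127
```

The deck is all the way down: a 57 mm drop plus about 3 mm at the start, with no further change. Now I'll close the valve.

{"method": "drive_tool", "body": {"series": [[0,0,0,0,0,-0.1],[0,0,0,0,0,-0.2],[0,0,0,0,0,-0.3],[0,0,0,0,0,-0.4],[0,0,0,0,0,-0.5],[0,0,0,0,0,-0.6],[0,0,0,0,0,-0.7],[0,0,0,0,0,-0.76],[0,0,0,0,0,-0.8],[0,0,0,0,0,-0.8],[0,0,0,0,0,-0.8]]}}

```text
t: 33.77
eef_pos: [0.5768, 0.3533, 0.0865]
tcp_rot: [-0.001, 0.026, 1.0, -0.006]
contact_force: [2.0, 2.6, 4.3]
gripper_width: 0.0129
grasp_force: 60.6
```

{"method": "drive_tool", "body": {"series": [[0,0,0,0,0,-0.02],[0,0,0,0,0,-0.04],[0,0,0,0,0,-0.04],[0,0,0,0,0,-0.04]]}}

```text
t: 34.1
eef_pos: [0.5767, 0.3533, 0.0865]
tcp_rot: [-0.001, 0.044, 0.999, -0.006]
contact_force: [2.9, 2.3, 5.4]
gripper_width: 0.0126
grasp_force: 67.7
```

```bash
python3 -c "
from deckz import *
dz('wrist')"
```

```text
wrist t 34.1 n 13351 drop mm 56.7 yaw 0.089 tcp [0.5767 0.3533 0.0865] F [2.9 2.3 5.4] M [ 0.58 -0.48  1.05] w 0.0126
```

{"method": "drive_tool", "body": {"series": [[0,0,0,0,0,0],[0,0,0,0,0,0],[0,0,0,0,0,0],[0,0,3,0,0,0],[0,0,7,0,0,0],[0,0,11,0,0,0],[0,0,15,0,0,0],[0,0,17,0,0,0],[-3,-3,17,0,0,0],[-4,-7,17,0,0,0],[-4,-9,17,0,0,0],[-4,-9,17,0,0,0]], "fingers": 4.5}}

```text
t: 35.15
eef_pos: [0.5367, 0.2556, 0.2554]
tcp_rot: [-0.002, 0.049, 0.999, -0.01]
contact_force: [0.1, 0.1, -0.7]
gripper_width: 0.0447
grasp_force: 0.0
```

Run:
```python
from deckz import *
from ring import *
c,P=look('wrist','w10')
print(sense()['eef_pos'])
v=(P[...,2]>.1)&(P[...,2]<.115)&(P[...,0]>.48)&(P[...,0]<.66)&(P[...,1]>.315)&(P[...,1]<.43)
q=P[v];r=cv2.minAreaRect(q[:,:2].astype(np.float32)); print(len(q),r,np.median(q[:,2]))
```

```text
[0.53674069 0.25855603 0.25562139]
1223 ((0.5772943496704102, 0.35301294922828674), (0.01466920506209135, 0.05891512706875801), 87.22815704345703) 0.10789798721143923
```

View pics/w10.png

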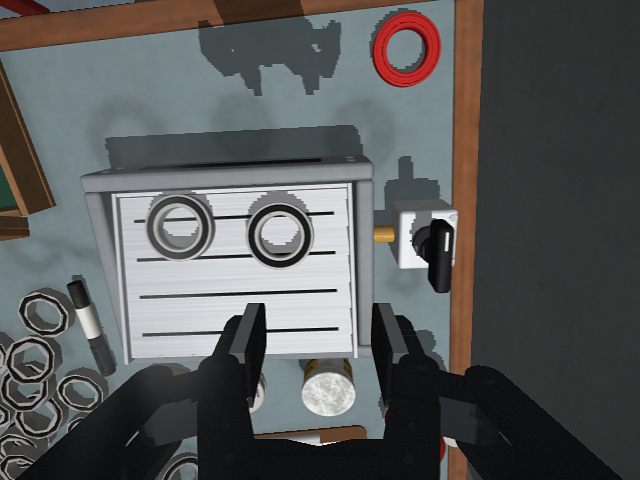

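The deck is down with both bearings on it, at (180,228) and (281,235). The valve bar at (440,255) is aligned with the machine, so it is closed. Next is the round key.

{"method": "drive_tool", "body": {"series": [[-1,-3,1,0,0,0.02],[-2,-7,2,0,0,0.05],[-3,-11,2,0,0,0.09],[-4,-15,2,0,0,0.09],[-5,-19,2,0,0,0.09],[-6,-23,2,0,0,0.09],[-7,-27,2,0,0,0.09],[-7,-31,2,0,0,0.09],[-7,-35,2,0,0,0.09],[-7,-39,2,0,0,0.09],[-7,-43,2,0,0,0.09],[-7,-47,2,0,0,0.09]], "fingers": 0, "grip_force": 30}}

```text
t: 36.2
eef_pos: [0.4668, -0.2084, 0.276]
tcp_rot: [-0.002, 0.0, 1.0, -0.007]
contact_force: [1.2, 1.1, -0.2]
gripper_width: 0.0002
grasp_force: 0.0
```

{"method": "drive_tool", "body": {"series": [[0,-4,0,0,0,0],[0,-8,0,0,0,0],[0,-12,0,0,0,0],[0,-15.5,0,0,0,0],[0,-15.5,0,0,0,0],[0,-15.5,0,0,0,0],[0,-15.5,0,0,0,0],[0,-15.5,0,0,0,0],[0,-15.5,0,0,0,0]]}}

```text
t: 36.95
eef_pos: [0.4675, -0.3606, 0.2762]
tcp_rot: [-0.002, -0.001, 1.0, -0.007]
contact_force: [0.6, -1.1, 0.3]
gripper_width: 0.0001
grasp_force: 0.0
```

{"method": "drive_tool", "body": {"series": [[0,-0.5,-4,0,0,0],[0,-0.5,-8,0,0,0],[0,-0.5,-12,0,0,0],[0,-0.5,-15,0,0,0],[0,-0.5,-18,0,0,0],[0,-0.5,-20,0,0,0],[0,-0.5,-21,0,0,0],[0,-0.5,-21.5,0,0,0],[0,-0.5,-21.5,0,0,0],[0,-0.5,-21.5,0,0,0],[0,-0.5,-21.5,0,0,0]]}}

```text
t: 37.87
eef_pos: [0.4678, -0.3681, 0.0629]
tcp_rot: [-0.0, 0.001, 1.0, -0.008]
contact_force: [0.3, 0.3, -0.0]
gripper_width: 0.0
grasp_force: 0.0
```

{"method": "drive_tool", "body": {"series": [[0,0,-0.2,0,0,0],[0,0,-0.4,0,0,0],[0,0,-0.6,0,0,0],[0,0,-0.8,0,0,0],[0,0,-0.9,0,0,0],[0,0,-0.9,0,0,0],[0,0,-0.9,0,0,0]]}}

```text
t: 38.45
eef_pos: [0.4666, -0.3674, 0.0521]
tcp_rot: [-0.002, 0.001, 1.0, -0.007]
contact_force: [-0.5, -0.3, 0.3]
gripper_width: 0.0
grasp_force: 0.0
```

{"method": "drive_tool", "body": {"series": [[0.1,0,-0.1,0,0,0],[0.1,0,-0.2,0,0,0],[0.1,0,-0.3,0,0,0],[0.1,0,-0.4,0,0,0],[0.1,0,-0.4,0,0,0],[0.1,0,-0.4,0,0,0]]}}

```text
t: 38.95
eef_pos: [0.4676, -0.3675, 0.0481]
tcp_rot: [-0.002, 0.001, 1.0, -0.007]
contact_force: [-0.1, -0.4, -0.1]
gripper_width: 0.0001
grasp_force: 0.0
```

{"method": "drive_tool", "body": {"series": [[0,0,-0.05,0,0,0],[0,0,-0.1,0,0,0],[0,0,-0.1,0,0,0],[0,0,-0.1,0,0,0]]}}

```text
t: 39.28
eef_pos: [0.4677, -0.3675, 0.0473]
tcp_rot: [-0.002, 0.001, 1.0, -0.007]
contact_force: [-0.4, 0.7, -0.5]
gripper_width: -0.0002
grasp_force: 0.2
```

{"method": "drive_tool", "body": {"series": [[0,0,-0.05,0,0,0],[0,0,-0.1,0,0,0],[0,0,-0.1,0,0,0],[0,0,-0.1,0,0,0]]}}

```text
t: 39.62
eef_pos: [0.4678, -0.3676, 0.0464]
tcp_rot: [-0.001, 0.001, 1.0, -0.007]
contact_force: [-0.3, 1.0, 2.9]
gripper_width: 0.0002
grasp_force: 1.8
```

{"method": "drive_tool", "body": {"series": [[0,0,-0.05,0,0,0],[0,0,-0.1,0,0,0],[0,0,-0.15,0,0,0],[0,0,-0.2,0,0,0],[0,0,-0.25,0,0,0],[0,0,-0.25,0,0,0]]}}

```text
t: 40.12
eef_pos: [0.4677, -0.3676, 0.0438]
tcp_rot: [-0.002, 0.001, 1.0, -0.007]
contact_force: [-0.6, 1.2, 4.8]
gripper_width: 0.0002
grasp_force: 2.1
```

{"method": "drive_tool", "body": {"series": [[0,0,-0.04,0,0,0],[0,0,-0.08,0,0,0],[0,0,-0.11,0,0,0],[0,0,-0.11,0,0,0]]}}

```text
t: 40.45
eef_pos: [0.4678, -0.3675, 0.0424]
tcp_rot: [-0.002, 0.001, 1.0, -0.007]
contact_force: [-0.3, -0.1, 1.7]
gripper_width: 0.0
grasp_force: 1.2
```

The key clicked: about 4.8 mm of travel with the force fallen to 2 N. I'll lift clear and check before handing in.

{"method": "drive_tool", "body": {"series": [[0,0,1,0,0,0],[0,0,4,0,0,0],[0,0,8,0,0,0],[0,0,12,0,0,0],[0,0,16,0,0,0],[0,0,20,0,0,0],[0,0,22,0,0,0],[0,0,22,0,0,0],[0,0,22,0,0,0],[0,0,22,0,0,0],[0,0,22,0,0,0],[0,0,22,0,0,0]]}}

```text
t: 41.45
eef_pos: [0.467, -0.367, 0.261]
tcp_rot: [-0.003, 0.001, 1.0, -0.006]
contact_force: [-0.1, 0.3, -1.5]
gripper_width: 0.0002
grasp_force: 0.0
```

Run:
```python
from deckz import *
c=dz('scene'); cv2.imwrite('pics/end.png',c['color'])
```

```text
scene t 41.45 n 1585 drop mm 57.3 yaw 0.001 tcp [ 0.467 -0.367  0.261] F [-0.1  0.3 -1.5] M [ 0.05 -0.06 -0.02] w 0.0002
```

View pics/end.png

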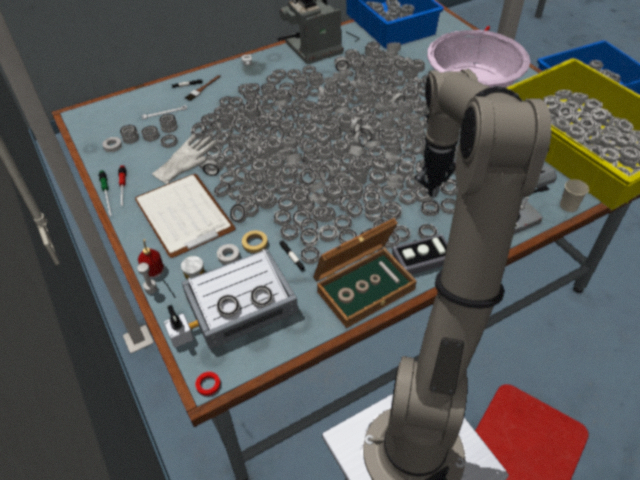

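The scene shows the deck down with both bearings on it, at (229,306) and (262,295). The row at the front is empty and nothing else has moved.

```bash
python3 -c "
from plant import *
print(finish_job())"
```

```text
the job is handed in; nothing more can be done
None
```

The job is handed in at about 41 s: square key clicked, both bearings laid flat on the deck and sunk all the way down with it, valve closed again, round key clicked; the judge returned no verdict.

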